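# Gauge a fired tile: lower the foot, key wake, measure, store, lift the foot

### The job

Measure the fired tile on the thickness gauge: swing the lever with the red ball fully down so that the foot rests on the tile, then on the sloping console push the green, then the yellow, then the blue key, one at a time, each fully into its rubber boot for a moment and let go, and finally swing the lever fully up again. Push gently (never as hard as 20 N on a key; some boots give way more than others), press no key while the foot is up, never press the red one, and leave the tile and the other things on the bench where they are.

Things in the scene. Friction and masses are not known exactly. Their poses are not given: they have to be found in the camera images.
- gauge: bench thickness gauge, fixed: steel base plate 170 (x) x 140 (y) x 20 mm high, round column at its +x end, white head 130 x 46 mm reaching back over the plate with its underside at 125 and its top at 180 mm height. Origin: centre of the base plate's underside, on the table. -x of its frame points to the side from which the lever sticks out; z up.
- lever_pivot (a point): pivot of the lift lever, at the head's -x face, 150 mm above the table; its axes are parallel to the gauge's and the hinge runs along y.
- lever_ball (a point): centre of the red ball (24 mm diameter) on the end of the lift lever, 90 mm from the pivot. The lever (10 mm rod) swings in the gauge's x-z plane; the ball can be pinched from above with the fingers closing along the gauge's y.
- lever (a joint): angle of the lift lever in rad: at 0 it is fully raised (ball 0.6 rad above the horizontal through the pivot, on the -x side); grows as the ball goes down, to 1.0 at its lower stop (0.4 rad below the horizontal). It stays where it is left (about 0.14 N m of friction). The gauge's foot goes down 20 mm per rad and meets the tile at about 0.9.
- foot: brass measuring foot (18 mm diameter, sprung) below the head; lever down lowers it, lever up lifts it. Origin: centre of its underside.
- tile: loose fired red clay tile 90 x 90 x 10 mm lying on the gauge's base plate under the foot. Origin: centre of its underside.
- console: grey sloping key console, fixed, 140 x 250 mm, back edge about 90 mm high. Origin: centre of its underside on the table. Its panel slopes 0.42 rad (24 degrees) down towards -x of its frame, so the panel's normal is (-0.408, 0, 0.913) in the console's frame. Four round keys stand in a row along its y, 54 mm apart, their colours in any order.
- green_base: collar of the green key, fixed on the console's panel; origin where the key's axis meets the panel; z is world up (not the key's axis), yaw as the console.
- green_key_top (a point): centre of the top face of the green key (WAKE, pressed first): cap 29 mm diameter, its top 30 mm from the panel along the normal; the point's z axis is the key's axis, pointing out of the panel.
- green_key (a joint): how far the green cap is pressed into its rubber boot, m: 0 released, 0.006 fully down at about 5 N; springs back. The boot (33 mm diameter, 17 mm high) is soft too and sinks into the panel, 2 to 8 mm at that force depending on the key, with a hard stop 2 to 4 mm further on: how deep to push the cap is not known beforehand, it must be felt.
- yellow_base: collar of the yellow key, fixed on the console's panel; origin where the key's axis meets the panel; z is world up (not the key's axis), yaw as the console.
- yellow_key_top (a point): centre of the top face of the yellow key (MEASURE, pressed second): cap 29 mm diameter, its top 30 mm from the panel along the normal; the point's z axis is the key's axis, pointing out of the panel.
- yellow_key (a joint): how far the yellow cap is pressed into its rubber boot, m: 0 released, 0.006 fully down at about 5 N; springs back. The boot (33 mm diameter, 17 mm high) is soft too and sinks into the panel, 2 to 8 mm at that force depending on the key, with a hard stop 2 to 4 mm further on: how deep to push the cap is not known beforehand, it must be felt.
- blue_base: collar of the blue key, fixed on the console's panel; origin where the key's axis meets the panel; z is world up (not the key's axis), yaw as the console.
- blue_key_top (a point): centre of the top face of the blue key (STORE, pressed third): cap 29 mm diameter, its top 30 mm from the panel along the normal; the point's z axis is the key's axis, pointing out of the panel.
- blue_key (a joint): how far the blue cap is pressed into its rubber boot, m: 0 released, 0.006 fully down at about 5 N; springs back. The boot (33 mm diameter, 17 mm high) is soft too and sinks into the panel, 2 to 8 mm at that force depending on the key, with a hard stop 2 to 4 mm further on: how deep to push the cap is not known beforehand, it must be felt.
- red_base: collar of the red key, fixed on the console's panel; origin where the key's axis meets the panel; z is world up (not the key's axis), yaw as the console.
- red_key_top (a point): centre of the top face of the red key (ERASE, must be left alone): cap 29 mm diameter, its top 30 mm from the panel along the normal; the point's z axis is the key's axis, pointing out of the panel.
- red_key (a joint): how far the red cap is pressed into its rubber boot, m: 0 released, 0.006 fully down at about 5 N; springs back. The boot (33 mm diameter, 17 mm high) is soft too and sinks into the panel, 2 to 8 mm at that force depending on the key, with a hard stop 2 to 4 mm further on: how deep to push the cap is not known beforehand, it must be felt.
- glaze_jar: loose closed glaze jar, 56 mm diameter, 80 mm high, bystander; origin at the centre of its underside.
- test_cup: loose blue ceramic cup, 72 mm diameter, 75 mm high, bystander; origin at the centre of its underside.
- guide_stick: loose wooden slab guide stick 160 x 22 x 10 mm lying on the table, bystander; origin at the centre of its underside.
Mind the look-alikes: they are no part of the job. Of the things that look like the tile, the smaller one is meant. Several things have the shape of the gauge; the one meant has the colours described above.

How it is judged:
By the outcome, as a careful person would: the job done as asked, in the order asked, and still so for the second after the job is handed in, with the robot touching nothing.
It also fails if it takes over 64 s, if anything falls off the work surface, if the arm or the gripper's body presses on something with over 40 N, if the wrist force passes 120 N, or if a joint passes its speed limit or range.

### The arm

A 7-joint arm with a two-finger parallel gripper is mounted at the origin on the work surface. World frame = base frame: x ahead of the robot, y to its left, z up, the work surface at z = 0. Lengths are in mm, angles in rad, forces in N, time in s.
With the tool pointing down it reaches from about 400 to 850 mm from the base axis. Payload 6.9 kg.
Tool frame: the origin (TCP) lies between the finger pads; the fingertips stand 25 mm ahead of it and the grasp point (between the pads) lies 6 mm ahead of it; z points along the fingers, y is the line along which they close (so a half turn about z gives the same grasp; the last joint's range is limited). The gripper opens to 85 mm and grips with 20 to 120 N. Pads are 22 mm wide; open, the fingers measure 114 mm over their backs; the gripper's body (76 mm by 85 mm) begins 54 mm behind the grasp point. The pads swing forward as they close: fully open they stand 13 mm farther back than shut.
Start: joints at [1.442, 0.507, -0.238, 1.5, 0.126, 1.149, -0.155], TCP at [145.376, -607.847, 256.275] pointing down, gripper open.
Joint ranges: [-3.08, 3.08], [-0.24, 2.05], [-1.43, 1.35], [0, 2.5], [-1.52, 4.66], [0.17, 1.96], [-2.89, 2.89]. Speed limits (rad/s): [2.39, 2.39, 3.14, 3.14, 3.14, 3.14, 3.14].

### API

Orientations are given as a rotation vector (axis times angle).
In Python, from cell import arm, eyes, order, spotter gives the robot as it stands.
- The arm moves only by the shell command python3 -m jog 'ROWS' [OPENING]. ROWS is a JSON object of lists of equal length, an entry for each row: "linear": the shift along the world's x, y, z as a fraction of full scale, a list of three; "dr": the turn, a rotation vector about the world's x, y, z as a fraction of full scale, a list of three. In form: {"linear": [[dx, dy, dz], ...], "dr": [[ax, ay, az], ...]}. A call has exactly 10 rows; each row shifts and turns the commanded pose from where the row before left it; what a row does not reach is not made up. Full scale, the value 1, is 0.04 m for a shift and 8 degrees for a turn. A row lasts 1/10 s, in which the tool goes at most 50 mm and 8.59 degrees, less where a joint would pass 70% of its speed; a pose out of reach is approached as far as the arm can. A call with a number of a shift or a turn outside -1 to 1 is refused whole. A call with a gripper value outside its range is refused whole. OPENING is the opening, from 0 (shut) to 1 (fully open), set as the call begins (- or left out, the last holds). The fingers move at their own pace and stop on an object; the grip force is fixed at half the most. Time passes only in rows, so rows that do not move let the fingers close, or fill a call up. It gives the time, the measured TCP pose, the force, the opening and the grip force at its end, in the units of the state.
- arm.get_state(): the state, without advancing time (a new reading comes with each control period).
- eyes.capture(name): name is "side" or "top"; returns a dict with "frame" (480x640x3 uint8, blue, green, red), "fx", "fy", "cx", "cy" (pixels), "rvec" (rotation vector, rad) and "tvec" (3), from world to camera coordinates, as OpenCV has them. Camera axes: x right, y down, z forward; pixel columns grow to the right and rows downward; lengths in mm; the calibration is good to about 2 mm. A picture is of the moment at which its call begins. There is no depth.
- order.finish_job(): hands the job in; it is judged then, once.
Trained networks look in a picture, given as the dict that the camera call returned (one of the last four; its "shot" number tells which), for a name from the list of things; names that differ only in an ending like _2 or _b are one class to them, and where a whole thing is asked for, a point or a joint stands for the part that bears it (a point fixed in the world has none). Each returns a list of dicts, best first, with "confidence" (0 to 1); they miss things now and then, are a little off and sometimes report something else, mostly with a low value. They report only what shows in the picture. A call takes as long as a camera call. They do not tell look-alikes from the thing itself.
- spotter.recognise(picture, label): "location" ([column, row] in pixels, amid what is visible of it).
- spotter.outline_of(picture, label): "pixels" (480x640 bool, what is visible of it) and "location" ([column, row] in pixels, amid what is visible of it).
The state is a dict: "clock": time; "qpos": joint angles; "qvel": joint speeds; "tau": joint torques, N m; "eef_pos": TCP position; "eef_rot": TCP orientation; "force": force on the tool from outside, world axes, zero at the start; "torque": the same for the moment, N m; "width": finger opening in mm; "grip_force": force on a finger pad.
Only numpy, scipy, OpenCV 4.12 (cv2) and the standard library are available. Lean on these libraries where they do the work, as an engineer would, in place of code of your own. Each camera call takes 0.05 s, during which the arm holds its last target. There are 200 camera calls.

## Working session

There is one attempt and no reset: what is moved stays moved. The work goes in short steps, Python scripts to look and compute and a shell command to move; the robot and the scene stay as the last step left them, time stands still between calls to the robot, and variables do not carry over. Pictures are saved under pics/ and viewed, at most 10 in all, crops included, and the job is handed in when it is done.

```bash
mkdir -p pics; ls; python3 - <<'E'
from cell import arm, eyes, order, spotter
import cv2
s=arm.get_state(); print(s)
for n in ("side","top"):
    p=eyes.capture(n); cv2.imwrite(f"pics/{n}0.png",p["frame"]); print(n,{k:v for k,v in p.items() if k!="frame"})
E
```

```text
pics
{'clock': 0.0, 'qpos': array([ 1.44149088,  0.50832579, -0.23754188,  1.5011112 ,  0.12568353,
        1.14888958, -0.15482547]), 'qvel': array([ 0.00061042, -0.00040328,  0.00116429,  0.00075682, -0.00104561,
        0.00034605,  0.00177304]), 'tau': array([ 1.11728772e-03, -6.20598221e+01, -2.18680859e+00, -2.49655312e+01,
        1.26229096e-02,  1.20974559e-02, -8.33578770e-05]), 'eef_pos': array([ 145.24434036, -607.43100216,  255.44516088]), 'eef_rot': array([-3.11824593e+00, -3.67777993e-01,  3.33701530e-04]), 'force': array([ 0.08602803,  0.33304933, -0.41799149]), 'torque': array([-0.04573641,  0.00570832,  0.00749073]), 'grip_force': 0.0, 'width': 85.27898790678543}
side {'fx': 588.2633954014503, 'fy': 588.2633954014503, 'cx': 331.50457873349103, 'cy': 237.8223818881706, 'rvec': array([ 2.37663563, -0.10250503,  0.0237706 ]), 'tvec': array([-510.19283399,  130.99006576, 1371.45443423]), 'shot': 1}
top {'fx': 480.5556565310876, 'fy': 480.5556565310876, 'cx': 325.1347787458579, 'cy': 237.79620839120844, 'rvec': array([ 2.12178818, -2.07086607,  0.23639437]), 'tvec': array([ -4.7574196 , 576.06059666, 941.40654709]), 'shot': 2}
```

View pics/side0.png

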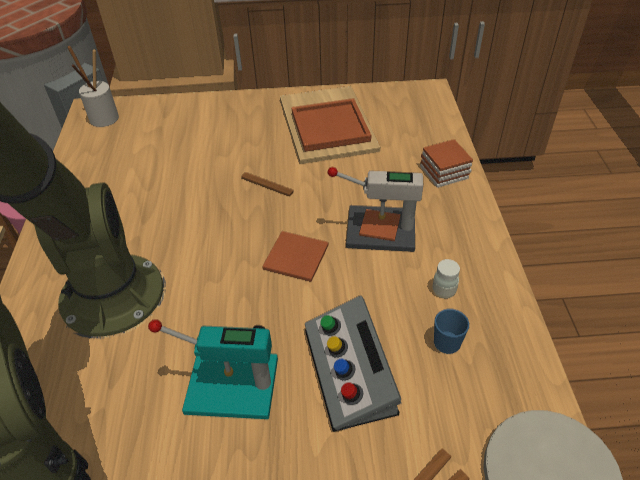

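View pics/top0.png

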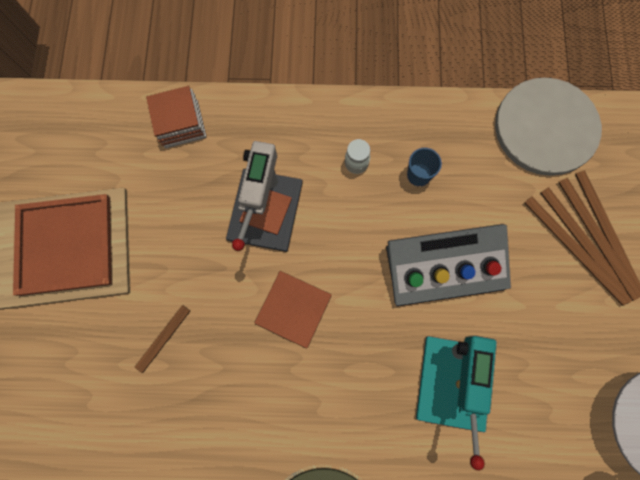

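```bash
cat > h.py <<'E'
import numpy as np, cv2
from cell import arm, eyes, order, spotter
def PM(p):
    K=np.array([[p["fx"],0,p["cx"]],[0,p["fy"],p["cy"]],[0,0,1]])
    return K@np.hstack([cv2.Rodrigues(p["rvec"])[0],p["tvec"].reshape(3,1)])
def tri(pa,a,pb,b):
    X=cv2.triangulatePoints(PM(pa),PM(pb),np.array(a,float).reshape(2,1),np.array(b,float).reshape(2,1)).ravel()
    return X[:3]/X[3]
def proj(p,X):
    x=PM(p)@np.append(X,1); return x[:2]/x[2]
def onz(p,uv,z):
    M=PM(p); H=M[:,[0,1,3]].copy(); H[:,2]+=M[:,2]*z
    x=np.linalg.solve(H,[*uv,1]); return x[:2]/x[2]
E
python3 - <<'E'
from h import *
P={n:eyes.capture(n) for n in("side","top")}
for l in "lever_ball green_key_top yellow_key_top blue_key_top red_key_top gauge console tile foot green_base glaze_jar test_cup guide_stick".split():
  for n in P:
    print(l,n,[(np.round(d["location"]).astype(int).tolist(),round(d["confidence"],2)) for d in spotter.recognise(P[n],l)][:4])
E
```

```text
lever_ball side [([165, 329], 0.56), ([342, 176], 0.5), ([332, 344], 0.41), ([347, 389], 0.24)]
lever_ball top [([241, 232], 0.89), ([477, 445], 0.76), ([491, 268], 0.34)]
green_key_top side [([330, 321], 0.75), ([344, 176], 0.49), ([354, 368], 0.34)]
green_key_top top [([417, 280], 0.69)]
yellow_key_top side [([331, 341], 0.54)]
yellow_key_top top []
blue_key_top side [([337, 370], 0.69)]
blue_key_top top [([466, 268], 0.53)]
red_key_top side [([347, 388], 0.63)]
red_key_top top [([493, 270], 0.51), ([246, 231], 0.31)]
gauge side [([230, 370], 0.79), ([387, 208], 0.65)]
gauge top [([262, 195], 0.8), ([457, 384], 0.79)]
console side [([349, 393], 0.72), ([354, 367], 0.61)]
console top [([357, 156], 0.59), ([449, 256], 0.57)]
tile side [([299, 255], 0.97), ([377, 227], 0.65), ([450, 328], 0.53)]
tile top [([294, 307], 0.84), ([272, 215], 0.61)]
foot side [([229, 371], 0.42)]
foot top []
green_base side [([330, 327], 0.8)]
green_base top [([417, 280], 0.74)]
glaze_jar side [([447, 278], 0.56), ([328, 322], 0.25)]
glaze_jar top [([358, 155], 0.59), ([440, 274], 0.54)]
test_cup side [([450, 328], 0.94)]
test_cup top [([422, 164], 0.85), ([243, 234], 0.26)]
guide_stick side [([267, 185], 0.63), ([332, 324], 0.58), ([332, 345], 0.39)]
guide_stick top [([162, 341], 0.85)]
```

The white-headed gauge with the dark steel base (side (387,208), top (262,195)) fits the description. The teal one (side (230,370), top (457,384)) is a look-alike. The tile meant is the smaller red one on the gauge plate (side (380,224)), not the large one on the table (side (297,255)). Next I segment the colours, triangulate, and check a crop.

```bash
cat > m.py <<'E'
from h import *
P={n:eyes.capture(n) for n in("side","top")}
def blob(p,col,c,r):
    h=cv2.cvtColor(p["frame"],cv2.COLOR_BGR2HSV).astype(int); H,S,V=h[...,0],h[...,1],h[...,2]
    m={"red":((H<6)|(H>172))&(S>190)&(V>70),"green":(abs(H-65)<18)&(S>140)&(V>60),"yellow":(abs(H-26)<7)&(S>190)&(V>110),"blue":(abs(H-112)<12)&(S>160)&(V>80)}[col]
    k=np.zeros(m.shape,np.uint8); cv2.circle(k,c,r,1,-1)
    n,L,st,ce=cv2.connectedComponentsWithStats((m&(k>0)).astype(np.uint8))
    i=1+np.argmax(st[1:,4]); return ce[i],st[i]
for nm,col,cs,ct in [("ball","red",(333,172),(238,244)),("green","green",(328,323),(416,279)),("yellow","yellow",(335,344),(442,275)),("blue","blue",(343,367),(466,270)),("red","red",(349,391),(493,267))]:
    a,sa=blob(P["side"],col,cs,14); b,sb=blob(P["top"],col,ct,13)
    X=tri(P["side"],a,P["top"],b)
    print(nm,a.round(1),sa[2:],b.round(1),sb[2:],X.round(1),"res",(proj(P["side"],X)-a).round(2),(proj(P["top"],X)-b).round(2))
E
cat m.py > /dev/null; python3 m.py; python3 - <<'E'
from h import *
a=cv2.imread("pics/side0.png");b=cv2.imread("pics/top0.png")
cv2.imwrite("pics/crop.png",np.hstack([cv2.resize(a[150:270,310:430],(400,400),interpolation=2),cv2.resize(b[130:270,220:360],(400,400),interpolation=2)]))
E
```

```text
ball [332.  171.5] [ 9  9 60] [237.7 244.5] [11 10 81] [529.9 168.  187.9] res [ 0.35 -0.12] [0.07 0.7 ]
green [327.5 322.2] [ 14  14 148] [415.5 279.3] [ 12  13 129] [ 490.7 -177.4   74. ] res [ 0.35 -0.09] [0.06 0.54]Traceback (most recent call last):
  File "m.py", line 10, in <module>
    a,sa=blob(P["side"],col,cs,14); b,sb=blob(P["top"],col,ct,13)
                                         ~~~~^^^^^^^^^^^^^^^^^^^^
  File "m.py", line 8, in blob
    i=1+np.argmax(st[1:,4]); return ce[i],st[i]
        ~~~~~~~~~^^^^^^^^^^
    return _wrapfunc(a, 'argmax', axis=axis, out=out, **kwds)
    return bound(*args, **kwds)
ValueError: attempt to get argmax of an empty sequence
```

View pics/crop.png

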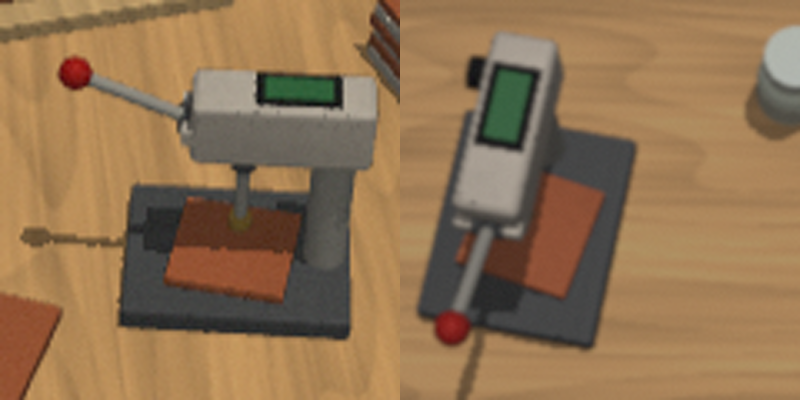

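The crop confirms it: white head, steel plate, red ball at side (332,171), and the small tile lying under the foot. Next I work out the gauge and console yaws.

```bash
sed -i 's/(S>190)&(V>110)/(S>150)\&(V>90)/; s/abs(H-26)<7/abs(H-25)<7/' m.py; cat >> m.py <<'E'
t=P["top"]
for c in [(302.2,180.8),(288.2,251.8),(227,240.3)]: print("plate",onz(t,c,20).round(1))
for l in ("gauge","console"):
    for d in spotter.outline_of(t,l):
        m=d["pixels"]; print(l,d["location"],round(d["confidence"],2),m.sum())
r=cv2.Rodrigues(arm.get_state()["eef_rot"])[0]; print(r.round(3))
for n in P:
    p=P[n]; print(n,(-cv2.Rodrigues(p["rvec"])[0].T@p["tvec"]).round())
E
python3 m.py
```

```text
ball [332.  171.6] [ 9  9 62] [237.6 244.3] [11 10 81] [530.2 168.1 187.5] res [ 0.39 -0.13] [0.08 0.78]
green [327.5 322.2] [ 14  14 149] [415.5 279.4] [ 12  13 127] [ 490.6 -177.3   73.7] res [ 0.28 -0.07] [0.04 0.43]
yellow [334.  343.4] [ 15  14 163] [441.9 275.5] [ 13  14 145] [ 499.8 -231.    75. ] res [ 0.32 -0.08] [0.05 0.48]
blue [341.1 366.1] [ 15  15 171] [467.6 271.6] [ 12  14 128] [ 509.1 -284.    74.6] res [ 0.33 -0.08] [0.05 0.48]
red [348.6 390.3] [ 16  16 183] [493.5 267.9] [ 12  12 116] [ 518.4 -337.3   74.3] res [ 0.29 -0.07] [0.04 0.4 ]
plate [718.1  64.8]
plate [553.7  89.5]
plate [576.2 225. ]
gauge [459.0, 383.6] 0.97 6671
gauge [261.2, 196.5] 0.73 4581
gauge [493.0, 269.0] 0.37 208
console [449.4, 258.3] 0.97 6626
[[ 0.973  0.233  0.   ]
 [ 0.233 -0.973 -0.   ]
 [ 0.     0.    -1.   ]]
side [ 453. -893. 1075.]
top [ 346.    0. 1048.]
```

```bash
python3 -m jog '{"linear":[[0.89,0.89,0.06],[0.89,0.89,0.06],[0.89,0.89,0.06],[0.89,0.89,0.06],[0.89,0.89,0.06],[0.89,0.89,0.06],[0.89,0.89,0.06],[0.89,0.89,0.06],[0.89,0.89,0.06],[0.89,0.89,0.06]],"dr":[[0,0,0],[0,0,0],[0,0,0],[0,0,0],[0,0,0],[0,0,0],[0,0,0],[0,0,0],[0,0,0],[0,0,0]]}' 0.7
python3 -m jog '{"linear":[[0.07,1,0],[0.07,1,0],[0.07,1,0],[0.07,1,0],[0.07,1,0],[0.07,1,0],[0.07,1,0],[0.07,1,0],[0.07,1,0],[0.07,1,0]],"dr":[[0,0,-0.28],[0,0,-0.28],[0,0,-0.28],[0,0,-0.28],[0,0,-0.28],[0,0,-0.28],[0,0,-0.28],[0,0,-0.28],[0,0,-0.28],[0,0,-0.28]]}'
```

```text
clock: 2.8
eef_pos: [499.7, -253.2, 280.5]
eef_rot: [3.119, 0.367, 0.001]
force: [0.2, -0.7, -0.2]
width: 60.0
grip_force: 0.0
clock: 3.8
eef_pos: [526.5, 146.9, 280.3]
eef_rot: [-3.132, 0.248, -0.001]
force: [0.5, -0.2, 0.4]
width: 59.7
grip_force: 0.0
```

```bash
python3 -m jog '{"linear":[[0.03,0.18,0],[0.03,0.18,0],[0.03,0.17,0],[0,0,-0.31],[0,0,-0.31],[0,0,-0.31],[0,0,-0.31],[0,0,-0.31],[0,0,-0.31],[0,0,-0.3]],"dr":[[0,0,0],[0,0,0],[0,0,0],[0,0,0],[0,0,0],[0,0,0],[0,0,0],[0,0,0],[0,0,0],[0,0,0]]}'
python3 - <<'E'
from h import *
p=eyes.capture("side");q=eyes.capture("top")
cv2.imwrite("pics/grasp.png",np.hstack([cv2.resize(p["frame"][90:250,270:430],(400,400)),cv2.resize(q["frame"][150:310,160:320],(400,400))]))
E
```

```text
clock: 4.8
eef_pos: [530.0, 166.4, 192.5]
eef_rot: [3.132, -0.245, -0.001]
force: [1.0, -0.1, -0.1]
width: 59.8
grip_force: 0.0
```

View pics/grasp.png

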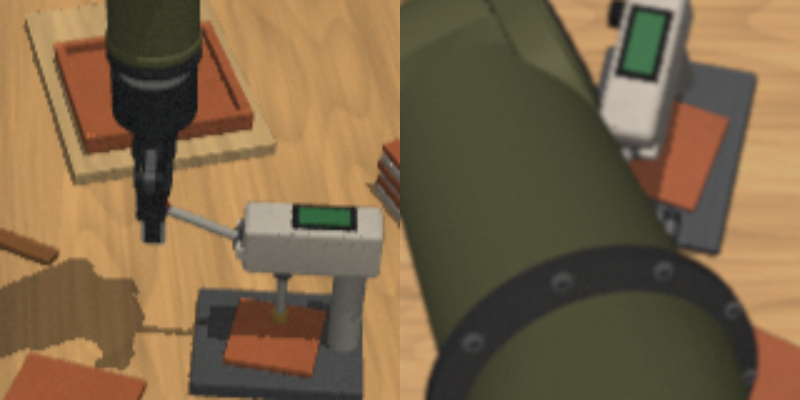

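The fingers straddle the ball, which the near finger hides at about (152,205) in the crop, and the rod runs off toward the head. Now I close the gripper.

```bash
python3 -m jog '{"linear":[[0,0,0],[0,0,0],[0,0,0],[0,0,0],[0,0,0],[0,0,0],[0,0,0],[0,0,0],[0,0,0],[0,0,0]],"dr":[[0,0,0],[0,0,0],[0,0,0],[0,0,0],[0,0,0],[0,0,0],[0,0,0],[0,0,0],[0,0,0],[0,0,0]]}' 0.15
python3 - <<'E'
import numpy as np
# ball at angle a above horizontal; gauge -x dir
d=np.array([-.988,.156]);B=np.array([530.2,168.1,187.7])
a0=np.arcsin((B[2]-150)/90)
piv=B[:2]-d*90*np.cos(a0); print(a0,0.6-a0,piv)
for a in np.linspace(a0,-.42,11):
    print(round(a,3),(np.append(piv+d*90*np.cos(a),150+90*np.sin(a))-B).round(1))
E
```

```text
clock: 5.9
eef_pos: [530.8, 169.3, 194.8]
eef_rot: [-3.128, 0.242, -0.004]
force: [0.6, 6.7, -0.4]
width: 20.8
grip_force: 58.6
0.4322213340915373 0.1677786659084627 [610.94269437 155.35115352]
0.432 [0. 0. 0.]
0.347 [-2.9  0.5 -7.1]
0.262 [ -5.1   0.8 -14.4]
0.177 [ -6.8   1.1 -21.9]
0.091 [ -7.8   1.2 -29.5]
0.006 [ -8.2   1.3 -37.2]
-0.079 [ -7.9   1.2 -44.8]
-0.164 [ -7.    1.1 -52.4]
-0.25 [ -5.4   0.9 -59.9]
-0.335 [ -3.2   0.5 -67.3]
-0.42 [ -0.4   0.1 -74.4]
```

```bash
python3 -m jog '{"linear":[[-0.07,0.01,-0.18],[-0.055,0.01,-0.18],[-0.04,0.01,-0.19],[-0.025,0,-0.19],[-0.01,0,-0.19],[0.01,0,-0.19],[0.02,0,-0.19],[0.04,-0.01,-0.19],[0.055,-0.01,-0.185],[0.07,-0.01,-0.18]],"dr":[[0,0,0],[0,0,0],[0,0,0],[0,0,0],[0,0,0],[0,0,0],[0,0,0],[0,0,0],[0,0,0],[0,0,0]]}'
```

```text
clock: 6.9
eef_pos: [530.1, 169.6, 119.9]
eef_rot: [-3.128, 0.241, -0.003]
force: [-0.6, 6.4, 2.2]
width: 20.9
grip_force: 73.9
```

```bash
python3 -m jog '{"linear":[[0.01,0,-0.025],[0.01,0,-0.025],[0.01,0,-0.025],[0.01,0,-0.025],[0,0,0],[0,0,0],[0,0,0],[0,0,0],[0,0,0],[0,0,0]],"dr":[[0,0,0],[0,0,0],[0,0,0],[0,0,0],[0,0,0],[0,0,0],[0,0,0],[0,0,0],[0,0,0],[0,0,0]]}'
```

```text
clock: 7.9
eef_pos: [531.2, 169.0, 115.8]
eef_rot: [-3.128, 0.247, -0.0]
force: [-4.0, 6.3, 0.4]
width: 21.1
grip_force: 73.9
```

```bash
python3 -m jog '{"linear":[[0.01,0,-0.025],[0.01,0,-0.025],[0.01,0,-0.025],[0.01,0,-0.025],[0,0,0],[0,0,0],[0,0,0],[0,0,0],[0,0,0],[0,0,0]],"dr":[[0,0,0],[0,0,0],[0,0,0],[0,0,0],[0,0,0],[0,0,0],[0,0,0],[0,0,0],[0,0,0],[0,0,0]]}'
python3 - <<'E'
from h import *
p=eyes.capture("side")
cv2.imwrite("pics/down.png",cv2.resize(p["frame"][130:270,290:430],(600,600),interpolation=2))
E
```

```text
clock: 8.9
eef_pos: [533.0, 168.8, 111.8]
eef_rot: [-3.128, 0.247, -0.0]
force: [-2.0, 6.1, -0.0]
width: 20.8
grip_force: 73.6
```

View pics/down.png

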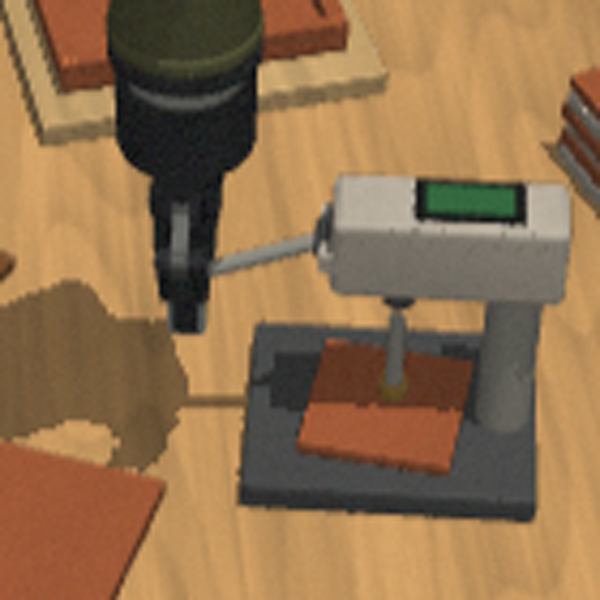

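The lever is near the lower stop, with the rod sloping about 16° in the picture and the foot at the tile. I feel for the stop.

```bash
python3 -m jog '{"linear":[[0.01,0,-0.025],[0.01,0,-0.025],[0.01,0,-0.025],[0.01,0,-0.025],[0,0,0],[0,0,0],[0,0,0],[0,0,0],[0,0,0],[0,0,0]],"dr":[[0,0,0],[0,0,0],[0,0,0],[0,0,0],[0,0,0],[0,0,0],[0,0,0],[0,0,0],[0,0,0],[0,0,0]]}'
```

```text
clock: 9.95
eef_pos: [533.7, 168.8, 110.3]
eef_rot: [-3.129, 0.247, -0.001]
force: [-12.3, 2.6, 26.8]
width: 20.5
grip_force: 75.4
```

```bash
python3 -m jog '{"linear":[[0,0,0],[0,0,0],[0,0,0],[0,0,0],[0,0,0],[0,0,0],[0,0,0.5],[0,0,0.6],[0,0,0.8],[0,0,1]],"dr":[[0,0,0],[0,0,0],[0,0,0],[0,0,0],[0,0,0],[0,0,0],[0,0,0],[0,0,0],[0,0,0],[0,0,0]]}' 0.7
python3 -m jog '{"linear":[[0,-0.8,0.7],[0,-1,0.5],[0,-1,0.3],[0,-1,0],[0,-1,0],[0,-1,0],[0,-0.6,0],[0,0,0],[0,0,0],[0,0,0]],"dr":[[0,0,0],[0,0,0],[0,0,0],[0,0,0],[0,0,0],[0,0,0],[0,0,0],[0,0,0],[0,0,0],[0,0,0]]}' 0
python3 - <<'E'
from h import *
exec(open("m.py").read().split("for nm")[0])
for p in P.values(): cv2.imwrite(f"pics/free{p['shot']}.png",p["frame"])
c=proj(P["side"],[532,168,115]);d=proj(P["top"],[532,168,115]);print(c,d)
a,_=blob(P["side"],"red",tuple(int(v) for v in c),14);b,_=blob(P["top"],"red",tuple(int(v) for v in d),14)
X=tri(P["side"],a,P["top"],b);print(a,b,X)
E
```

```text
clock: 10.95
eef_pos: [534.0, 166.2, 223.1]
eef_rot: [3.131, -0.245, -0.004]
force: [1.1, 0.1, 0.1]
width: 59.4
grip_force: 0.0
clock: 11.95
eef_pos: [534.8, -88.1, 283.0]
eef_rot: [-3.131, 0.242, 0.0]
force: [0.4, -0.2, 0.5]
width: -0.0
grip_force: 0.0
[333.54152411 194.52857924] [244.43373481 251.97285445]
[330.90243902 194.26829268] [244.14754098 252.86885246] [527.18209576 167.61885062 117.29712321]
```

```bash
ls pics; python3 - <<'E'
from h import *
import glob
f=sorted(glob.glob("pics/free*.png"),key=lambda s:int(s[9:-4]))
a,b=map(cv2.imread,f)
cv2.imwrite("pics/crop2.png",np.hstack([cv2.resize(a[150:270,310:430],(400,400),interpolation=2),cv2.resize(b[130:270,220:360],(400,400),interpolation=2)]))
E
```

```text
crop.png
down.png
free12.png
free13.png
grasp.png
side0.png
top0.png
```

View pics/crop2.png

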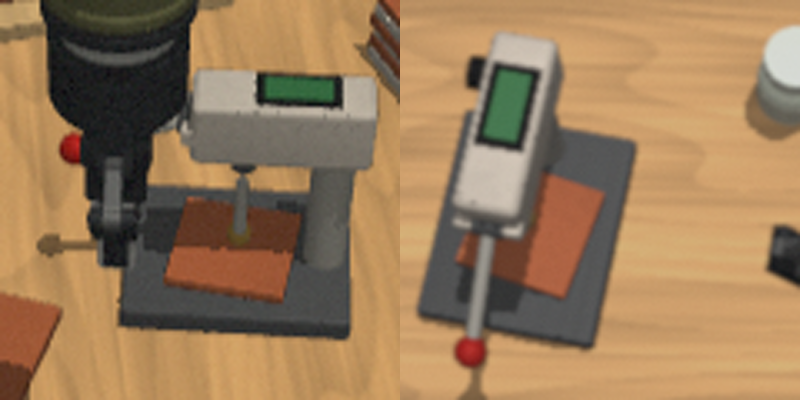

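In the side view the gripper covers part of the ball, so that reading was biased; I'll measure again from the console. The tile is unmoved.

```bash
python3 -m jog '{"linear":[[-0.16,-0.23,-0.21],[-0.16,-0.23,-0.21],[-0.16,-0.23,-0.21],[-0.16,-0.23,-0.21],[-0.16,-0.23,-0.21],[-0.16,-0.23,-0.21],[-0.16,-0.23,-0.21],[-0.16,-0.23,-0.21],[-0.16,-0.23,-0.21],[-0.16,-0.23,-0.21]],"dr":[[0,0,0.236],[0,0,0.236],[0,0,0.236],[0,0,0.236],[0,0,0.236],[0,0,0.236],[0,0,0.236],[0,0,0.236],[0,0,0.236],[0,0,0.236]]}'
python3 -m jog '{"linear":[[0,0,-0.1],[0,0,-0.1],[0,0,-0.1],[0,0,-0.1],[0,0,-0.1],[0,0,-0.1],[0,0,-0.1],[0,0,-0.1],[0,0,-0.1],[0,0,-0.1]],"dr":[[0.051,-0.296,0],[0.051,-0.296,0],[0.051,-0.296,0],[0.051,-0.296,0],[0.051,-0.296,0],[0.051,-0.296,0],[0.051,-0.296,0],[0.051,-0.296,0],[0.051,-0.296,0],[0.051,-0.296,0]]}'
cat > t.py <<'E'
from h import *
s=arm.get_state(); R=cv2.Rodrigues(s["eef_rot"])[0]
n=np.array([-.402,-.070,.913])
print("pos",s["eef_pos"].round(1),"z",R[:,2].round(3),"y",R[:,1].round(3),"F",s["force"].round(1),"Fn",round(float(s["force"]@n),1))
tip=s["eef_pos"]+25*R[:,2]
K={"green":(490.6,-177.3,74),"yellow":(499.8,-231,74),"blue":(509.1,-284,74)}
for k,c in K.items():
    d=np.array(c)-tip; h=-d@n; print(k,"height",round(h,1),"lateral shift",(d+h*n).round(1),"to 15 above",(d+15*n).round(1))
E
python3 t.py
python3 - <<'E'
from h import *
exec(open("m.py").read().split("for nm")[0])
a,s=blob(P["side"],"red",(333,195),14);b,t=blob(P["top"],"red",(244,252),14)
X=tri(P["side"],a,P["top"],b);print(a,s,b,t,X)
E
```

```text
clock: 13.05
eef_pos: [470.8, -180.8, 198.9]
eef_rot: [-3.129, -0.277, -0.001]
force: [0.7, -0.3, -0.1]
width: 0.1
grip_force: 0.0
clock: 14.05
eef_pos: [471.2, -180.5, 159.3]
eef_rot: [-3.027, -0.266, -0.648]
force: [-1.2, 0.1, 0.0]
width: 0.2
grip_force: 0.0
pos [ 471.2 -180.5  159.3] z [ 0.403  0.07  -0.912] y [ 0.174 -0.985  0.002] F [-1.2  0.1  0. ] Fn 0.5
green height 60.9 lateral shift [-15.2  -2.8  -6.9] to 15 above [  3.3   0.4 -48.8]
yellow height 60.9 lateral shift [ -5.9 -56.5  -6.9] to 15 above [ 12.5 -53.3 -48.8]
blue height 60.9 lateral shift [   3.4 -109.5   -6.9] to 15 above [  21.8 -106.3  -48.8]
[331.96363636 194.23636364] [328 190   9   9  55] [244.16666667 252.91666667] [240 249   9   9  60] [528.79473569 167.97426611 116.51719482]
```

```bash
python3 -m jog '{"linear":[[0.008,0.001,-0.122],[0.008,0.001,-0.122],[0.008,0.001,-0.122],[0.008,0.001,-0.122],[0.008,0.001,-0.122],[0.008,0.001,-0.122],[0.008,0.001,-0.122],[0.008,0.001,-0.122],[0.008,0.001,-0.122],[0.008,0.001,-0.122]],"dr":[[0,0,0],[0,0,0],[0,0,0],[0,0,0],[0,0,0],[0,0,0],[0,0,0],[0,0,0],[0,0,0],[0,0,0]]}'
python3 t.py
python3 - <<'E'
from h import *
p=eyes.capture("side");q=eyes.capture("top")
cv2.imwrite("pics/key.png",np.hstack([cv2.resize(p["frame"][240:400,270:430],(400,400)),cv2.resize(q["frame"][200:320,380:500],(400,400))]))
E
```

```text
clock: 15.15
eef_pos: [474.9, -181.8, 113.0]
eef_rot: [-3.026, -0.265, -0.637]
force: [0.2, 0.1, 0.2]
width: 0.1
grip_force: 0.0
pos [ 474.9 -181.8  113. ] z [ 0.397  0.072 -0.915] y [ 0.174 -0.985 -0.002] F [0.2 0.1 0.2] Fn 0.1
green height 17.2 lateral shift [-1.1  1.5 -0.4] to 15 above [-0.2  1.7 -2.4]
yellow height 17.2 lateral shift [  8.1 -52.2  -0.4] to 15 above [  9.  -52.   -2.4]
blue height 17.2 lateral shift [  17.4 -105.2   -0.4] to 15 above [  18.3 -105.    -2.4]
```

View pics/key.png

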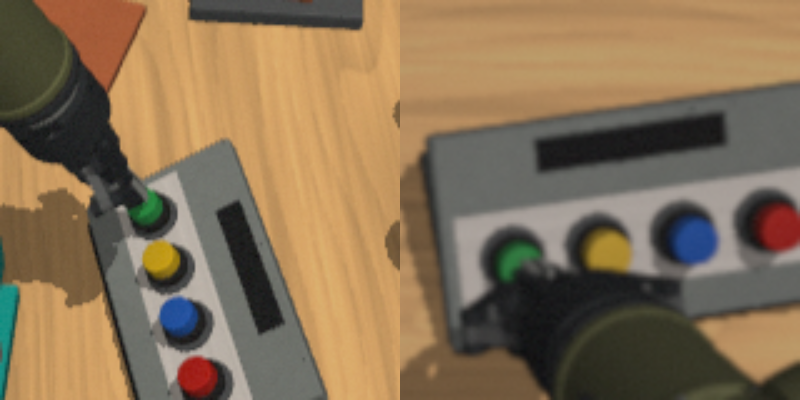

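The shut fingertips stand just over the green cap (crop (150,205), top view (515,265)) and clear of the others. Now I descend along the key's axis.

```bash
python3 -m jog '{"linear":[[0.012,0.006,-0.03],[0.012,0.006,-0.03],[0.012,0.006,-0.03],[0.012,0.006,-0.03],[0.012,0.006,-0.03],[0.012,0.006,-0.03],[0.012,0.006,-0.03],[0.012,0.006,-0.03],[0,0,0],[0,0,0]],"dr":[[0,0,0],[0,0,0],[0,0,0],[0,0,0],[0,0,0],[0,0,0],[0,0,0],[0,0,0],[0,0,0],[0,0,0]]}'; python3 t.py|head -2
```

```text
clock: 16.25
eef_pos: [478.3, -180.2, 103.8]
eef_rot: [-3.027, -0.264, -0.637]
force: [0.1, 0.0, 0.4]
width: 0.1
grip_force: 0.0
pos [ 478.3 -180.2  103.8] z [ 0.397  0.071 -0.915] y [ 0.174 -0.985 -0.001] F [0.1 0.  0.4] Fn 0.3
green height 7.3 lateral shift [-0.6  0.6 -0.2] to 15 above [-3.7  0.   6.8]
```

```bash
python3 -m jog '{"linear":[[0.01,0.002,-0.023],[0.01,0.002,-0.023],[0.01,0.002,-0.023],[0.01,0.002,-0.023],[0.01,0.002,-0.023],[0,0,0],[0,0,0],[0,0,0],[0,0,0],[0,0,0]],"dr":[[0,0,0],[0,0,0],[0,0,0],[0,0,0],[0,0,0],[0,0,0],[0,0,0],[0,0,0],[0,0,0],[0,0,0]]}'; python3 t.py|head -2
```

```text
clock: 17.25
eef_pos: [480.3, -179.8, 99.3]
eef_rot: [-3.027, -0.264, -0.638]
force: [-0.9, 0.0, 1.9]
width: 0.4
grip_force: 1.2
pos [ 480.3 -179.8   99.3] z [ 0.397  0.071 -0.915] y [ 0.173 -0.985 -0.001] F [-0.9  0.   1.9] Fn 2.1
green height 2.4 lateral shift [-0.6  0.6 -0.2] to 15 above [-5.7 -0.3 11.3]
```

```bash
python3 -m jog '{"linear":[[0.01,0.002,-0.023],[0.01,0.002,-0.023],[0.01,0.002,-0.023],[0.01,0.002,-0.023],[0,0,0],[0,0,0],[0,0,0],[0,0,0],[0,0,0],[0,0,0]],"dr":[[0,0,0],[0,0,0],[0,0,0],[0,0,0],[0,0,0],[0,0,0],[0,0,0],[0,0,0],[0,0,0],[0,0,0]]}'; python3 t.py|head -2
```

```text
clock: 18.25
eef_pos: [481.9, -179.5, 95.6]
eef_rot: [-3.027, -0.264, -0.638]
force: [-0.9, -0.6, 3.5]
width: 0.2
grip_force: 1.9
pos [ 481.9 -179.5   95.6] z [ 0.397  0.071 -0.915] y [ 0.173 -0.985 -0.001] F [-0.9 -0.6  3.5] Fn 3.5
green height -1.6 lateral shift [-0.6  0.6 -0.2] to 15 above [-7.3 -0.6 15. ]
```

```bash
python3 -m jog '{"linear":[[0.01,0.002,-0.023],[0.01,0.002,-0.023],[0.01,0.002,-0.023],[0,0,0],[0,0,0],[0,0,0],[0,0,0],[0,0,0],[0,0,0],[0,0,0]],"dr":[[0,0,0],[0,0,0],[0,0,0],[0,0,0],[0,0,0],[0,0,0],[0,0,0],[0,0,0],[0,0,0],[0,0,0]]}'; python3 t.py|head -2
```

```text
clock: 19.25
eef_pos: [483.1, -179.3, 92.8]
eef_rot: [-3.027, -0.264, -0.638]
force: [-1.2, -2.3, 4.9]
width: 0.0
grip_force: 2.5
pos [ 483.1 -179.3   92.8] z [ 0.397  0.071 -0.915] y [ 0.173 -0.985 -0.001] F [-1.2 -2.3  4.9] Fn 5.1
green height -4.7 lateral shift [-0.6  0.5 -0.2] to 15 above [-8.5 -0.9 17.8]
```

```bash
python3 -m jog '{"linear":[[0.01,0.002,-0.023],[0.01,0.002,-0.023],[0,0,0],[0,0,0],[0,0,0],[0,0,0],[0,0,0],[0,0,0],[0,0,0],[0,0,0]],"dr":[[0,0,0],[0,0,0],[0,0,0],[0,0,0],[0,0,0],[0,0,0],[0,0,0],[0,0,0],[0,0,0],[0,0,0]]}'; python3 t.py|head -2
```

```text
clock: 20.25
eef_pos: [483.9, -179.2, 91.0]
eef_rot: [-3.027, -0.264, -0.638]
force: [-1.9, -1.9, 6.3]
width: -0.0
grip_force: 3.4
pos [ 483.9 -179.2   91. ] z [ 0.397  0.071 -0.915] y [ 0.173 -0.985 -0.001] F [-1.9 -1.9  6.3] Fn 6.7
green height -6.6 lateral shift [-0.6  0.6 -0.2] to 15 above [-9.3 -1.  19.5]
```

```bash
python3 -m jog '{"linear":[[0.005,0.001,-0.011],[0.005,0.001,-0.011],[0,0,0],[0,0,0],[0,0,0],[0,0,0],[0,0,0],[0,0,0],[0,0,0],[0,0,0]],"dr":[[0,0,0],[0,0,0],[0,0,0],[0,0,0],[0,0,0],[0,0,0],[0,0,0],[0,0,0],[0,0,0],[0,0,0]]}'; python3 t.py|head -2
```

```text
clock: 21.25
eef_pos: [484.3, -179.1, 90.2]
eef_rot: [-3.027, -0.264, -0.638]
force: [-2.0, -1.7, 7.7]
width: -0.0
grip_force: 3.8
pos [ 484.3 -179.1   90.2] z [ 0.397  0.071 -0.915] y [ 0.173 -0.985 -0.001] F [-2.  -1.7  7.7] Fn 8.0
green height -7.6 lateral shift [-0.6  0.6 -0.2] to 15 above [-9.7 -1.  20.4]
```

```bash
python3 -m jog '{"linear":[[-0.05,-0.01,0.12],[-0.08,-0.01,0.18],[-0.09,-0.01,0.21],[0.033,-0.192,0],[0.033,-0.192,0],[0.033,-0.192,0],[0.033,-0.192,0],[0.033,-0.192,0],[0.033,-0.192,0],[0.033,-0.192,0]],"dr":[[0,0,0],[0,0,0],[0,0,0],[0,0,0],[0,0,0],[0,0,0],[0,0,0],[0,0,0],[0,0,0],[0,0,0]]}';python3 t.py
python3 -m jog '{"linear":[[0.01,0.002,-0.023],[0.01,0.002,-0.023],[0.01,0.002,-0.023],[0.01,0.002,-0.023],[0.01,0.002,-0.023],[0.01,0.002,-0.023],[0.01,0.002,-0.023],[0,0,0],[0,0,0],[0,0,0]],"dr":[[0,0,0],[0,0,0],[0,0,0],[0,0,0],[0,0,0],[0,0,0],[0,0,0],[0,0,0],[0,0,0],[0,0,0]]}'; python3 t.py
```

```text
clock: 22.25
eef_pos: [484.6, -234.0, 110.2]
eef_rot: [-3.026, -0.264, -0.637]
force: [-0.2, -0.3, -0.5]
width: -0.3
grip_force: 0.0
pos [ 484.6 -234.   110.2] z [ 0.397  0.072 -0.915] y [ 0.174 -0.985 -0.002] F [-0.2 -0.3 -0.5] Fn -0.4
green height 14.4 lateral shift [-9.7 53.9 -0.1] to 15 above [-9.9 53.9  0.4]
yellow height 14.3 lateral shift [-0.4  0.2 -0.2] to 15 above [-0.7  0.2  0.4]
blue height 14.4 lateral shift [  8.8 -52.8  -0.2] to 15 above [  8.6 -52.8   0.4]
clock: 23.25
eef_pos: [487.5, -233.4, 104.1]
eef_rot: [-3.027, -0.264, -0.638]
force: [-0.1, 0.6, 0.3]
width: -0.4
grip_force: 0.0
pos [ 487.5 -233.4  104.1] z [ 0.397  0.071 -0.915] y [ 0.173 -0.985 -0.001] F [-0.1  0.6  0.3] Fn 0.3
green height 7.6 lateral shift [-9.9 53.8 -0.2] to 15 above [-12.9  53.3   6.5]
yellow height 7.5 lateral shift [-0.7  0.1 -0.3] to 15 above [-3.7 -0.4  6.5]
blue height 7.6 lateral shift [  8.6 -52.9  -0.3] to 15 above [  5.6 -53.4   6.5]
```

```bash
python3 -m jog '{"linear":[[0.01,0.002,-0.023],[0.01,0.002,-0.023],[0.01,0.002,-0.023],[0.01,0.002,-0.023],[0.01,0.002,-0.023],[0.01,0.002,-0.023],[0.01,0.002,-0.023],[0,0,0],[0,0,0],[0,0,0]],"dr":[[0,0,0],[0,0,0],[0,0,0],[0,0,0],[0,0,0],[0,0,0],[0,0,0],[0,0,0],[0,0,0],[0,0,0]]}'; python3 t.py|sed -n '1p;3p'
```

```text
clock: 24.25
eef_pos: [490.3, -232.9, 97.6]
eef_rot: [-3.027, -0.264, -0.638]
force: [-1.3, -1.4, 3.6]
width: 0.0
grip_force: 2.1
pos [ 490.3 -232.9   97.6] z [ 0.397  0.071 -0.915] y [ 0.173 -0.985 -0.001] F [-1.3 -1.4  3.6] Fn 3.9
yellow height 0.5 lateral shift [-0.6  0.1 -0.3] to 15 above [-6.5 -0.9 13. ]
```

```bash
python3 -m jog '{"linear":[[0.01,0.002,-0.023],[0.01,0.002,-0.023],[0,0,0],[0,0,0],[0,0,0],[0,0,0],[0,0,0],[0,0,0],[0,0,0],[0,0,0]],"dr":[[0,0,0],[0,0,0],[0,0,0],[0,0,0],[0,0,0],[0,0,0],[0,0,0],[0,0,0],[0,0,0],[0,0,0]]}'; python3 t.py|sed -n '1p;3p'
```

```text
clock: 25.25
eef_pos: [491.2, -232.8, 95.8]
eef_rot: [-3.027, -0.264, -0.638]
force: [-3.1, -1.4, 5.5]
width: 0.2
grip_force: 3.2
pos [ 491.2 -232.8   95.8] z [ 0.397  0.071 -0.915] y [ 0.173 -0.985 -0.001] F [-3.1 -1.4  5.5] Fn 6.3
yellow height -1.5 lateral shift [-0.7  0.1 -0.3] to 15 above [-7.3 -1.  14.8]
```

```bash
python3 -m jog '{"linear":[[0.006,0.001,-0.013],[0.006,0.001,-0.013],[0,0,0],[0,0,0],[0,0,0],[0,0,0],[0,0,0],[0,0,0],[0,0,0],[0,0,0]],"dr":[[0,0,0],[0,0,0],[0,0,0],[0,0,0],[0,0,0],[0,0,0],[0,0,0],[0,0,0],[0,0,0],[0,0,0]]}'; python3 t.py|sed -n '1p;3p'
```

```text
clock: 26.25
eef_pos: [491.6, -232.7, 94.9]
eef_rot: [-3.027, -0.264, -0.638]
force: [-3.9, -1.2, 7.4]
width: 0.1
grip_force: 4.4
pos [ 491.6 -232.7   94.9] z [ 0.397  0.071 -0.915] y [ 0.173 -0.985 -0.001] F [-3.9 -1.2  7.4] Fn 8.4
yellow height -2.5 lateral shift [-0.7  0.1 -0.3] to 15 above [-7.8 -1.1 15.7]
```

```bash
python3 -m jog '{"linear":[[-0.04,-0.01,0.1],[-0.06,-0.01,0.14],[-0.075,-0.01,0.16],[0.033,-0.19,0],[0.033,-0.19,0],[0.033,-0.19,0],[0.033,-0.19,0],[0.033,-0.19,0],[0.033,-0.19,0],[0.033,-0.19,0]],"dr":[[0,0,0],[0,0,0],[0,0,0],[0,0,0],[0,0,0],[0,0,0],[0,0,0],[0,0,0],[0,0,0],[0,0,0]]}'
python3 -m jog '{"linear":[[0.01,0.002,-0.023],[0.01,0.002,-0.023],[0.01,0.002,-0.023],[0.01,0.002,-0.023],[0.01,0.002,-0.023],[0.01,0.002,-0.023],[0.01,0.002,-0.023],[0,0,0],[0,0,0],[0,0,0]],"dr":[[0,0,0],[0,0,0],[0,0,0],[0,0,0],[0,0,0],[0,0,0],[0,0,0],[0,0,0],[0,0,0],[0,0,0]]}'; python3 t.py|sed -n '1p;4p'
```

```text
clock: 27.25
eef_pos: [493.9, -287.7, 110.6]
eef_rot: [-3.027, -0.264, -0.637]
force: [-0.1, -0.6, -0.8]
width: -0.3
grip_force: 0.0
clock: 28.25
eef_pos: [496.6, -286.5, 104.3]
eef_rot: [-3.027, -0.264, -0.638]
force: [-0.7, -0.2, 0.1]
width: -0.4
grip_force: 0.0
pos [ 496.6 -286.5  104.3] z [ 0.397  0.071 -0.915] y [ 0.173 -0.985 -0.001] F [-0.7 -0.2  0.1] Fn 0.4
blue height 7.8 lateral shift [-0.6  0.1 -0.3] to 15 above [-3.5 -0.4  6.3]
```

```bash
python3 -m jog '{"linear":[[0.01,0.002,-0.023],[0.01,0.002,-0.023],[0.01,0.002,-0.023],[0.01,0.002,-0.023],[0.01,0.002,-0.023],[0.01,0.002,-0.023],[0.01,0.002,-0.023],[0,0,0],[0,0,0],[0,0,0]],"dr":[[0,0,0],[0,0,0],[0,0,0],[0,0,0],[0,0,0],[0,0,0],[0,0,0],[0,0,0],[0,0,0],[0,0,0]]}'; python3 t.py|sed -n '1p;4p'
```

```text
clock: 29.25
eef_pos: [499.5, -286.0, 97.9]
eef_rot: [-3.027, -0.264, -0.638]
force: [-0.8, -1.2, 2.5]
width: -0.0
grip_force: 1.3
pos [ 499.5 -286.    97.9] z [ 0.397  0.071 -0.915] y [ 0.173 -0.985 -0.001] F [-0.8 -1.2  2.5] Fn 2.7
blue height 0.8 lateral shift [-0.7  0.2 -0.3] to 15 above [-6.4 -0.8 12.7]
```

```bash
python3 -m jog '{"linear":[[0.01,0.002,-0.023],[0.01,0.002,-0.023],[0.01,0.002,-0.023],[0.01,0.002,-0.023],[0,0,0],[0,0,0],[0,0,0],[0,0,0],[0,0,0],[0,0,0]],"dr":[[0,0,0],[0,0,0],[0,0,0],[0,0,0],[0,0,0],[0,0,0],[0,0,0],[0,0,0],[0,0,0],[0,0,0]]}'; python3 t.py|sed -n '1p;4p'
```

```text
clock: 30.25
eef_pos: [501.1, -285.7, 94.2]
eef_rot: [-3.027, -0.264, -0.638]
force: [-1.3, -1.7, 3.9]
width: 0.0
grip_force: 2.0
pos [ 501.1 -285.7   94.2] z [ 0.397  0.071 -0.915] y [ 0.173 -0.985 -0.001] F [-1.3 -1.7  3.9] Fn 4.2
blue height -3.2 lateral shift [-0.6  0.1 -0.3] to 15 above [-7.9 -1.1 16.4]
```

```bash
python3 -m jog '{"linear":[[0.01,0.002,-0.023],[0.01,0.002,-0.023],[0.01,0.002,-0.023],[0,0,0],[0,0,0],[0,0,0],[0,0,0],[0,0,0],[0,0,0],[0,0,0]],"dr":[[0,0,0],[0,0,0],[0,0,0],[0,0,0],[0,0,0],[0,0,0],[0,0,0],[0,0,0],[0,0,0],[0,0,0]]}'; python3 t.py|sed -n '1p;4p'
```

```text
clock: 31.25
eef_pos: [502.3, -285.4, 91.4]
eef_rot: [-3.027, -0.264, -0.638]
force: [-1.5, -2.6, 4.3]
width: -0.1
grip_force: 2.5
pos [ 502.3 -285.4   91.4] z [ 0.397  0.071 -0.915] y [ 0.173 -0.985 -0.001] F [-1.5 -2.6  4.3] Fn 4.7
blue height -6.3 lateral shift [-0.6  0.1 -0.3] to 15 above [-9.1 -1.4 19.1]
```

```bash
python3 -m jog '{"linear":[[0.01,0.002,-0.023],[0.01,0.002,-0.023],[0,0,0],[0,0,0],[0,0,0],[0,0,0],[0,0,0],[0,0,0],[0,0,0],[0,0,0]],"dr":[[0,0,0],[0,0,0],[0,0,0],[0,0,0],[0,0,0],[0,0,0],[0,0,0],[0,0,0],[0,0,0],[0,0,0]]}'; python3 t.py|sed -n '1p;4p'
```

```text
clock: 32.25
eef_pos: [503.1, -285.3, 89.6]
eef_rot: [-3.027, -0.264, -0.638]
force: [-2.5, -2.4, 5.4]
width: -0.0
grip_force: 3.1
pos [ 503.1 -285.3   89.6] z [ 0.397  0.071 -0.915] y [ 0.173 -0.985 -0.001] F [-2.5 -2.4  5.4] Fn 6.1
blue height -8.2 lateral shift [-0.6  0.1 -0.3] to 15 above [-9.9 -1.5 20.9]
```

```bash
python3 -m jog '{"linear":[[0.01,0.002,-0.023],[0.005,0.001,-0.011],[0,0,0],[0,0,0],[0,0,0],[0,0,0],[0,0,0],[0,0,0],[0,0,0],[0,0,0]],"dr":[[0,0,0],[0,0,0],[0,0,0],[0,0,0],[0,0,0],[0,0,0],[0,0,0],[0,0,0],[0,0,0],[0,0,0]]}'; python3 t.py|sed -n '1p;4p'
```

```text
clock: 33.25
eef_pos: [503.7, -285.2, 88.3]
eef_rot: [-3.027, -0.264, -0.638]
force: [-1.6, -2.4, 6.7]
width: 0.2
grip_force: 3.6
pos [ 503.7 -285.2   88.3] z [ 0.397  0.071 -0.915] y [ 0.173 -0.985 -0.001] F [-1.6 -2.4  6.7] Fn 7.0
blue height -9.6 lateral shift [-0.6  0.1 -0.3] to 15 above [-10.5  -1.7  22.2]
```

```bash
python3 -m jog '{"linear":[[0.006,0.001,-0.013],[0.006,0.001,-0.013],[0,0,0],[0,0,0],[0,0,0],[0,0,0],[0,0,0],[0,0,0],[0,0,0],[0,0,0]],"dr":[[0,0,0],[0,0,0],[0,0,0],[0,0,0],[0,0,0],[0,0,0],[0,0,0],[0,0,0],[0,0,0],[0,0,0]]}'; python3 t.py|sed -n '1p;4p'
```

```text
clock: 34.25
eef_pos: [504.1, -285.1, 87.3]
eef_rot: [-3.027, -0.264, -0.638]
force: [-1.0, -3.2, 6.8]
width: 0.1
grip_force: 4.0
pos [ 504.1 -285.1   87.3] z [ 0.397  0.071 -0.915] y [ 0.173 -0.985 -0.001] F [-1.  -3.2  6.8] Fn 6.9
blue height -10.8 lateral shift [-0.6  0.1 -0.3] to 15 above [-11.   -1.7  23.3]
```

All three keys went in fully and were let go in order. Next I go back to the lever.

```bash
python3 -m jog '{"linear":[[-0.06,-0.01,0.15],[-0.1,-0.02,0.23],[-0.1,-0.02,0.23],[0,0,0.55],[0,0,0.62],[0,0,0.62],[0,0,0.62],[0,0,0.62],[0,0,0.62],[0,0,0.5]],"dr":[[0,0,0],[0,0,0],[0,0,0],[-0.073,0.423,0],[-0.073,0.423,0],[-0.073,0.423,0],[-0.073,0.423,0],[-0.073,0.423,0],[-0.073,0.423,0],[-0.073,0.423,0]]}'
python3 -m jog '{"linear":[[0.09,0.9,0.05],[0.09,1,0.05],[0.09,1,0.05],[0.09,1,0.05],[0.09,1,0.05],[0.09,1,0.05],[0.09,1,0.05],[0.09,1,0.05],[0.09,1,0.05],[0.09,1,0.05]],"dr":[[0,0,-0.236],[0,0,-0.236],[0,0,-0.236],[0,0,-0.236],[0,0,-0.236],[0,0,-0.236],[0,0,-0.236],[0,0,-0.236],[0,0,-0.236],[0,0,-0.236]]}' 0.7; python3 t.py|head -1
```

```text
clock: 35.25
eef_pos: [493.4, -286.0, 278.4]
eef_rot: [-3.126, -0.274, 0.011]
force: [0.7, -0.3, -0.8]
width: -0.1
grip_force: 0.0
clock: 36.25
eef_pos: [528.7, 110.9, 296.8]
eef_rot: [-3.129, 0.245, 0.009]
force: [1.3, -0.9, 0.0]
width: 59.7
grip_force: 0.0
pos [528.7 110.9 296.8] z [-0.006  0.003 -1.   ] y [-0.156 -0.988 -0.002] F [ 1.3 -0.9  0. ] Fn -0.4
```

```bash
python3 -m jog '{"linear":[[0.01,0.72,0],[0.01,0.71,0],[0,0,-0.6],[0,0,-0.65],[0,0,-0.65],[0,0,-0.65],[0,0,-0.65],[0,0,-0.6],[0,0,-0.4],[0,0,-0.18]],"dr":[[0,0,0],[0,0,0],[0,0,0],[0,0,0],[0,0,0],[0,0,0],[0,0,0],[0,0,0],[0,0,0],[0,0,0]]}'
python3 -m jog '{"linear":[[0,0,0],[0,0,0],[0,0,0],[0,0,0],[0,0,0],[0,0,0],[0,0,0],[0,0,0],[0,0,0],[0,0,0]],"dr":[[0,0,0],[0,0,0],[0,0,0],[0,0,0],[0,0,0],[0,0,0],[0,0,0],[0,0,0],[0,0,0],[0,0,0]]}' 0.15
```

```text
clock: 37.25
eef_pos: [529.3, 166.1, 120.5]
eef_rot: [-3.13, 0.243, 0.011]
force: [0.1, 0.1, -0.4]
width: 59.6
grip_force: 0.0
clock: 38.25
eef_pos: [531.1, 169.2, 123.9]
eef_rot: [-3.124, 0.242, 0.002]
force: [0.1, 6.9, -1.0]
width: 20.9
grip_force: 58.7
```

```bash
python3 -m jog '{"linear":[[-0.062,0.01,0.172],[-0.047,0.007,0.18],[-0.032,0.005,0.18],[-0.018,0.003,0.185],[-0.003,0,0.184],[0.012,-0.002,0.184],[0.027,-0.004,0.182],[0.042,-0.007,0.18],[0.054,-0.009,0.175],[0.072,-0.011,0.17]],"dr":[[0,0,0],[0,0,0],[0,0,0],[0,0,0],[0,0,0],[0,0,0],[0,0,0],[0,0,0],[0,0,0],[0,0,0]]}'
python3 -m jog '{"linear":[[0.084,-0.013,0.165],[0.048,-0.007,0.08],[0,0,0],[0,0,0],[0,0,0],[0,0,0],[0,0,0],[0,0,0],[0,0,0],[0,0,0]],"dr":[[0,0,0],[0,0,0],[0,0,0],[0,0,0],[0,0,0],[0,0,0],[0,0,0],[0,0,0],[0,0,0],[0,0,0]]}'
```

```text
clock: 39.25
eef_pos: [540.8, 166.7, 197.5]
eef_rot: [-3.122, 0.25, -0.02]
force: [7.6, -0.5, 0.0]
width: 13.2
grip_force: 1.8
clock: 40.25
eef_pos: [537.6, 165.1, 203.8]
eef_rot: [-3.129, 0.245, 0.006]
force: [-0.3, 0.1, -0.3]
width: 12.4
grip_force: 0.0
```

The ball slipped out on the way up because I was gripping it too high. Looking again.

```bash
python3 -m jog '{"linear":[[0,0,0.8],[0,0,1],[0,0,0.7],[0,-1,0],[0,-1,0],[0,-1,0],[0,-1,0],[0,0,0],[0,0,0],[0,0,0]],"dr":[[0,0,0],[0,0,0],[0,0,0],[0,0,0],[0,0,0],[0,0,0],[0,0,0],[0,0,0],[0,0,0],[0,0,0]]}' 0.7
python3 - <<'E'
from h import *
exec(open("m.py").read().split("for nm")[0])
p,q=P["side"],P["top"]
cv2.imwrite("pics/slip.png",np.hstack([cv2.resize(p["frame"][130:290,290:450],(400,400)),cv2.resize(q["frame"][150:310,180:340],(400,400))]))
for z in (112,130,145,160,175,190,200):
  c=proj(p,[530,168,z]);d=proj(q,[530,168,z])
  try:
    a,s=blob(p,"red",tuple(int(v) for v in c),12);b,t=blob(q,"red",tuple(int(v) for v in d),12);print(z,a,s[2:],b,t[2:],tri(p,a,q,b))
  except Exception: print(z,"none")
E
```

```text
clock: 41.25
eef_pos: [537.5, 6.3, 304.0]
eef_rot: [-3.129, 0.242, 0.006]
force: [-0.1, 0.3, -0.8]
width: 60.0
grip_force: 0.0
112 none
130 [329.51851852 179.59259259] [ 7  6 27] [238.82191781 249.84931507] [11 10 73] [524.36702213 170.03535275 162.0340165 ]
145 [329.19642857 177.71428571] [ 9  9 56] [238.82191781 249.84931507] [11 10 73] [523.35835376 168.78365374 168.9016935 ]
160 [329.19642857 177.71428571] [ 9  9 56] [238.82191781 249.84931507] [11 10 73] [523.35835376 168.78365374 168.9016935 ]
175 [329.19642857 177.71428571] [ 9  9 56] [238.82191781 249.84931507] [11 10 73] [523.35835376 168.78365374 168.9016935 ]
190 [329.18518519 177.55555556] [ 9  8 54] [238.82191781 249.84931507] [11 10 73] [523.29789803 168.68454157 169.46630571]
200 [329.65625 176.1875 ] [ 8  6 32] [238.79166667 249.79166667] [11 10 72] [523.69113953 168.10873473 173.82208629]
```

View pics/slip.png

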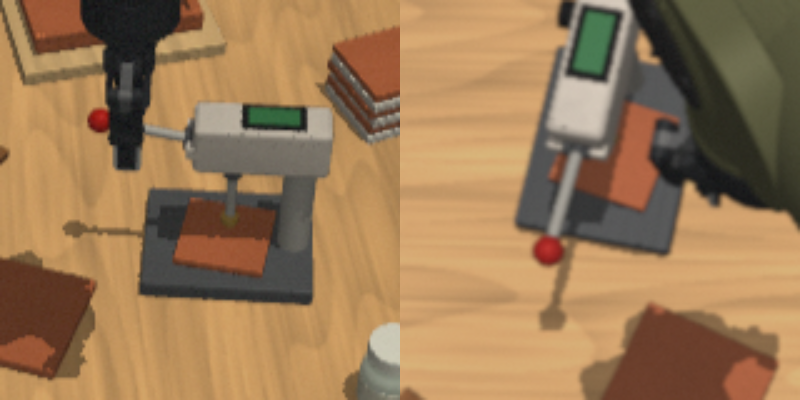

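The lever is partway up, with the ball at (523,169,169) in world mm, and the tile and foot are fine. I'll re-grip centred on the ball and swing slower.

```bash
python3 -m jog '{"linear":[[-0.09,1,0],[-0.09,1,0],[-0.09,1,0],[-0.09,1,0],[0,0.06,-0.5],[0,0,-0.7],[0,0,-0.75],[0,0,-0.7],[0,0,-0.5],[0,0,-0.2]],"dr":[[0,0,0],[0,0,0],[0,0,0],[0,0,0],[0,0,0],[0,0,0],[0,0,0],[0,0,0],[0,0,0],[0,0,0]]}'
python3 -m jog '{"linear":[[0,0,0],[0,0,0],[0,0,0],[0,0,0],[0,0,0],[0,0,0],[0,0,0],[0,0,0],[0,0,0],[0,0,0]],"dr":[[0,0,0],[0,0,0],[0,0,0],[0,0,0],[0,0,0],[0,0,0],[0,0,0],[0,0,0],[0,0,0],[0,0,0]]}' 0.0
```

```text
clock: 42.35
eef_pos: [522.0, 168.2, 168.1]
eef_rot: [-3.13, 0.241, 0.01]
force: [0.2, 0.3, -0.5]
width: 60.2
grip_force: 0.0
clock: 43.35
eef_pos: [523.8, 170.5, 171.6]
eef_rot: [-3.124, 0.242, 0.002]
force: [0.7, 6.7, -0.2]
width: 21.1
grip_force: 58.6
```

```bash
python3 -m jog '{"linear":[[0.009,-0.002,0.043],[0.01,-0.002,0.043],[0.011,-0.002,0.043],[0.012,-0.002,0.042],[0.013,-0.002,0.042],[0.014,-0.002,0.042],[0.015,-0.002,0.042],[0.016,-0.002,0.042],[0.017,-0.002,0.041],[0.018,-0.002,0.041]],"dr":[[0,0,0],[0,0,0],[0,0,0],[0,0,0],[0,0,0],[0,0,0],[0,0,0],[0,0,0],[0,0,0],[0,0,0]]}'
```

```text
clock: 44.35
eef_pos: [528.9, 169.6, 188.0]
eef_rot: [-3.124, 0.242, 0.004]
force: [4.2, 7.2, -3.9]
width: 21.0
grip_force: 58.7
```

Still held, so I carry on to the upper stop.

```bash
python3 -m jog '{"linear":[[0.019,-0.003,0.041],[0.02,-0.003,0.04],[0.02,-0.003,0.04],[0.021,-0.003,0.04],[0.022,-0.003,0.039],[0.022,-0.003,0.039],[0.023,-0.004,0.039],[0.024,-0.004,0.038],[0.024,-0.004,0.038],[0.025,-0.004,0.037]],"dr":[[0,0,0],[0,0,0],[0,0,0],[0,0,0],[0,0,0],[0,0,0],[0,0,0],[0,0,0],[0,0,0],[0,0,0]]}'
```

```text
clock: 45.35
eef_pos: [535.7, 168.6, 203.8]
eef_rot: [-3.125, 0.241, 0.009]
force: [-15.8, 12.2, 9.5]
width: 20.7
grip_force: 61.5
```

```bash
python3 -m jog '{"linear":[[-0.03,0.004,0.02],[0,0,0.03],[0,0,0.03],[0.01,0,0.03],[0.015,0,0.03],[0.015,0,0.03],[0,0,0],[0,0,0],[0,0,0],[0,0,0]],"dr":[[0,0,0],[0,0,0],[0,0,0],[0,0,0],[0,0,0],[0,0,0],[0,0,0],[0,0,0],[0,0,0],[0,0,0]]}'
```

```text
clock: 46.35
eef_pos: [535.6, 168.5, 209.4]
eef_rot: [-3.126, 0.238, 0.011]
force: [9.5, 2.0, -12.8]
width: 20.8
grip_force: 59.8
```

```bash
python3 -m jog '{"linear":[[0.03,-0.005,0],[0.02,-0.002,0.02],[0.015,-0.002,0.02],[0.015,-0.002,0.02],[0.015,-0.002,0.02],[0,0,0],[0,0,0],[0,0,0],[0,0,0],[0,0,0]],"dr":[[0,0,0],[0,0,0],[0,0,0],[0,0,0],[0,0,0],[0,0,0],[0,0,0],[0,0,0],[0,0,0],[0,0,0]]}'; python3 - <<'E'
from h import *
p=eyes.capture("side");q=eyes.capture("top")
cv2.imwrite("pics/up.png",np.hstack([cv2.resize(p["frame"][130:290,290:450],(400,400)),cv2.resize(q["frame"][150:310,180:340],(400,400))]))
E
```

```text
clock: 47.35
eef_pos: [539.1, 167.8, 211.6]
eef_rot: [-3.127, 0.236, 0.012]
force: [-2.8, 10.4, -16.3]
width: 20.6
grip_force: 59.4
```

The tangential force is about 15 N, so the lever is at the upper stop. I let go and check.

```bash
python3 -m jog '{"linear":[[0,0,0],[0,0,0],[0,0,0],[0,0,0],[0,0,0],[0,0,0],[0,0,0.4],[0,0,0.6],[0,0,0.8],[0,0,0.8]],"dr":[[0,0,0],[0,0,0],[0,0,0],[0,0,0],[0,0,0],[0,0,0],[0,0,0],[0,0,0],[0,0,0],[0,0,0]]}' 0.7
python3 -m jog '{"linear":[[0,-0.5,0.4],[-0.3,-1,0],[-0.3,-1,0],[-0.3,-1,0],[-0.3,-1,0],[-0.3,-1,0],[-0.3,-1,0],[-0.3,-0.8,0],[0,0,0],[0,0,0]],"dr":[[0,0,0],[0,0,0],[0,0,0],[0,0,0],[0,0,0],[0,0,0],[0,0,0],[0,0,0],[0,0,0],[0,0,0]]}'
python3 - <<'E'
from h import *
exec(open("m.py").read().split("for nm")[0])
p,q=P["side"],P["top"]
X=np.array([537,167,199.]);c=proj(p,X);d=proj(q,X);print(c,d)
a,s=blob(p,"red",tuple(int(v) for v in c),13);b,t=blob(q,"red",tuple(int(v) for v in d),13);print(a,s[2:],b,t[2:],tri(p,a,q,b))
cv2.imwrite("pics/final.png",np.hstack([cv2.resize(p["frame"][130:290,290:450],(400,400)),cv2.resize(q["frame"],(400,300)).repeat(1,0) if 0 else cv2.resize(q["frame"][150:310,180:340],(400,400))]))
E
```

```text
clock: 48.45
eef_pos: [541.4, 164.8, 317.3]
eef_rot: [-3.129, 0.244, 0.007]
force: [0.5, 0.2, -0.1]
width: 59.8
grip_force: 0.0
clock: 49.45
eef_pos: [457.4, -127.6, 332.3]
eef_rot: [-3.129, 0.248, 0.006]
force: [0.1, -0.0, -0.5]
width: 59.8
grip_force: 0.0
[335.35643834 167.80072945] [237.43419933 240.02649423]
[335.37878788 167.03030303] [10  9 66] [237.39285714 238.64285714] [11 10 84] [537.74396143 166.46651101 201.99444723]
```

View pics/final.png

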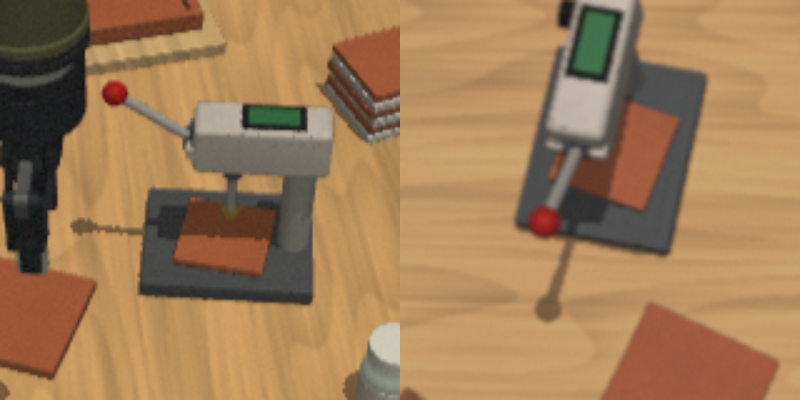

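The ball is at 202 mm, which matches fully up (200.8 mm) with the same 1 to 2 mm bias as at the bottom stop. The tile is unmoved and the arm is clear, so I hand in.

```bash
python3 -c "from cell import order; print(order.finish_job())"
```

```text
the job is handed in; nothing more can be done
None
```

The job is handed in at about 49.6 s: lever fully down, green, yellow and blue keys pressed in that order at about 7–8 N each, then lever fully up after one slipped grip and a re-grasp; the tile did not move and the red key was not touched.

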